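# Turn over a settled tin of stain, stand it up and switch the radio's volume off

## Robot

A 7-joint arm with a two-finger parallel gripper is mounted at the origin on the work surface. World frame = base frame: x ahead of the robot, y to its left, z up, the work surface at z = 0. Lengths are in m, angles in rad, forces in N, time in s.
With the tool pointing down it reaches from about 0.425 to 0.925 m from the base axis. Payload 6.8 kg.
Tool frame: the origin (TCP) lies midway between the tips of the shut fingers; the grasp point (between the pads) lies r.grip_point_offset behind it (r.grip_point_offset is the distance from the TCP to the grasp point, in m); z points along the fingers, y is the direction in which the jaws open and shut (so a half turn about z gives the same grasp; the last joint's range is limited). The gripper opens to 85 mm and grips with 20 to 120 N. Pads are 22 mm wide; open, the fingers measure 114 mm over their backs; the gripper's body (76 mm by 85 mm) begins 54 mm behind the grasp point. The pads swing forward as they close: fully open they stand 13 mm farther back than shut.
Start: joints at [1.095, 0.477, 0.022, 1.555, -0.011, 1.109, -0.083], TCP at [0.243, -0.63, 0.198] pointing down, gripper open.
Joint ranges: [-2.96, 2.96], [-0.34, 2.1], [-1.41, 1.46], [0.24, 2.44], [-1.37, 4.51], [0.17, 1.92], [-2.96, 2.96]. Speed limits (rad/s): [2.39, 2.39, 3.14, 3.14, 3.14, 3.14, 3.14].

## Interface

Orientations are given as a rotation vector (axis times angle).
In Python, from bench import r gives the robot as it stands. The module is installed in compiled form; this text tells all that it offers.
- The arm moves only by the tool play_rows, never from a script. Its argument "deltas" is a list of rows, each a list of 3 entries, a list of its own where there are three numbers: the finger opening in mm, from 0 to 85.4, then the shift along the tool's x, y, z in mm, then the turn, a rotation vector about the tool's x, y, z in rad. A call has 1 to 8 rows; each row is the pose to reach, as a shift and turn from the pose measured when the call began, along the tool's axes at that moment; what a row does not reach only later rows make up. A row lasts 1/8 s, in which the tool goes at most 62.5 mm and 10.7 degrees, less where a joint would pass 70% of its speed; a pose out of reach is approached as far as the arm can. A call with a gripper value outside its range is refused whole. The fingers move at their own pace and stop on an object; "squeeze" is the grip in N (left out, the last holds). Time passes only in rows, so rows that repeat a pose let the fingers close. It gives the time, the measured TCP pose, the force and the opening at its end, in the units of the state.
- r.get_obs(): the state, without advancing time (a new reading comes with each control period).
- r.grab_frame(name): name is "scene" or "top" or "wrist"; returns (picture, depth): 480x640x3 uint8, red, green, blue; 480x640 float32, m along the optical axis (not along the pixel's ray), 0 where there is no reading.
- r.camera_model(name): a dict with "mtx" (3x3 intrinsics, pixels), "rvec" (rotation vector, rad) and "tvec" (3), from world to camera coordinates, as OpenCV has them; the wrist camera has in their place "T_tool_cam" (4x4, takes a point from camera to tool coordinates, whose origin is the TCP and whose axes are the flange's). Camera axes: x right, y down, z forward; pixel columns grow to the right and rows downward; lengths in m; the calibration is good to about 2 mm. A picture is of the moment at which its call begins: read the wrist's pose just before it. camera_model takes no time and is no camera call.
- r.hand_in(): hands the job in, once; it reports no verdict.
The state is a dict: "clock": time; "joints": joint angles; "qvel": joint speeds; "tau": joint torques, N m; "tcp_pos": TCP position; "orientation": TCP orientation; "contact_force": force on the tool from outside, world axes, zero at the start; "moment": the same for the moment, N m; "grip_width": finger opening in m.
Only numpy, scipy, OpenCV 4.12 (cv2) and the standard library are available. Lean on these libraries where they do the work, as an engineer would, in place of code of your own. Each camera call takes 0.05 s, during which the arm holds its last target. There are 200 camera calls.

## Task

The green tin of wood stain has lain on its side and has settled: turn it upside down, red cap pointing down, and keep it so for a second to stir it. Then stand it upright, cap up, in the middle of the yellow drip mat without dropping it, let go, and after that turn the volume knob on top of the radio anticlockwise all the way to its stop. Leave everything else on the bench where it is.

Things in the scene. Friction and masses are not known exactly. Their poses are not given: they have to be found in the camera images.
- tin: Closed square tin, green, paper label, round red cap: 56 x 56 mm body, 114 long, then 6 shoulder, then cap 32 dia, 14 long; 134 in all; 0.3-0.55 kg. Origin on the long axis, 60 mm from the bottom, 74 from the cap's top. z axis towards the cap; x, y square to the sides. Starts lying on a side, origin 28 mm above the table, cap towards +y within 0.5 rad. Upright on the mat its origin is 66 mm up.
- mat: Yellow square drip mat, 130 x 130 x 6 mm, fixed to the table, with an orange circle in the middle. Origin at the centre of its underside, on the table; z up.
- radio: Black portable radio, 110 mm deep (its x), 240 mm wide (its y), top at 120 mm, fixed. Origin at the centre of its underside. The volume knob stands on its top, 60 mm towards the radio's -y side.
- volume_grip (a point): Point on the vertical axis of the volume knob at the height to grip, 37 mm above the radio's top (157 above the table). The knob: black disc, 44 mm diameter, its top 14 mm above the radio's, with an upright grip bar on it, 42 mm long, 14 thick, its top 7 mm above this point. The frame turns with the knob: x along the bar, z up.
- volume (a joint): Angle of the volume knob, rad: 0 at the anticlockwise stop (off), growing clockwise seen from above. Starts between 0.7 and 1.3; friction holds it. A white line on the bar points to a red dot on the radio's top (on its -x side) when off.
- block: Bystander: cork sanding block, 60 x 100 x 28 mm, lying on the robot's side of the mat. Origin under its centre.
- tape: Bystander: red roll of tape lying flat, 90 mm outside diameter, 25 mm high, on the far side of the mat. Origin under its centre.
- jar: Bystander: amber jar, 66 mm diameter, 90 mm high. Origin under its centre.
- paint: Bystander: yellow paint can, 84 mm diameter, 110 mm high. Origin under its centre.
- spray: Bystander: blue spray can, 62 mm diameter, 180 mm high. Origin under its centre.
- mug: Bystander: white mug, 80 mm diameter, 90 mm high, with a handle. Origin under its centre.
- driver: Bystander: red screwdriver, 190 mm long, 26 mm thick, lying on the table. Origin under its middle.

How it is judged:
On the way, in this order (a step that is already met when the one before it is completed fails the run):
1. the tin is upside down, its cap pointing straight down to within 25 degrees, and stays so for 1 s (angle between tin's own z axis and vertical above 2.705 rad), for 1 s.
2. the tin stands upright on the yellow mat, its axis within 35 mm of the mat's centre, let go and at rest (angle between tin's own z axis and vertical below 0.08 rad and horizontal distance between tin and mat below 0.035 m and z of tin in the frame of mat between 0.06 and 0.072 m and contact force between the fingers and tin below 0.05 N and linear speed of tin below 0.02 m/s), for 0.2 s.
3. only then, the volume knob is turned anticlockwise to its stop, within 0.06 rad (3.5 degrees) (value of joint volume below 0.06 rad), for 0.2 s.
At the end, for the whole second after the job is handed in: The tin stands upright (within 4.5 degrees) and at rest on the yellow mat, its axis within 35 mm of the mat's centre; the volume knob is at its anticlockwise stop (within 0.06 rad); the robot touches nothing (all of step 2 and value of joint volume below 0.06 rad and contact force between each of the arm, the fingers and anything else below 0.05 N).
It fails at once if the tin falls or topples (it moves faster than 0.45 m/s, a drop of about 10 mm, while the fingers do not touch it) (contact force between the fingers and tin below 0.05 N and linear speed of tin above 0.45 m/s).
It fails at once if any bystander (sanding block, tape roll, jar, paint can, spray can, mug, screwdriver) is moved more than 30 mm (distance of any of block, tape, jar, paint, spray, mug, driver from where it was at the start of the episode above 0.03 m).
It also fails if it takes over 72 s, if anything falls off the work surface, if the arm or the gripper's body presses on something with over 40 N, if the wrist force passes 120 N, or if a joint passes its speed limit or range.

## Working session

There is one attempt and no reset: what is moved stays moved. The work goes in short steps, Python scripts to look and compute and a tool call to move; the robot and the scene stay as the last step left them, time stands still between calls to the robot, and variables do not carry over. Pictures are saved under pics/ and viewed, about 8 in all and at most 12, crops included, and the job is handed in when it is done.

Besides the shell and the picture viewer there is one more tool, called as name(argument=value, ...), one argument or row to a line, values as JSON. play_rows: Moves the arm, as the interface text tells. Its arguments: {"type":"object","properties":{"deltas":{"type":"array"},"squeeze":{"type":"number"}},"required":["deltas"]}

```bash
mkdir -p pics; cat > h.py <<'E'
import numpy as np, cv2
from scipy.spatial.transform import Rotation as R
from bench import r
def grab(n):
    im,d=r.grab_frame(n); np.savez('/tmp/%s.npz'%n,im=im,d=d); return im,d
def save(n,im): cv2.imwrite('pics/'+n,im[...,::-1])
def world(n,d,u,v,z=None):
    m=r.camera_model(n);K=np.array(m['mtx']);Rm=cv2.Rodrigues(np.array(m['rvec'],float).reshape(3,1))[0];t=np.array(m['tvec']).reshape(3)
    ray=np.linalg.inv(K)@np.array([u,v,1.])
    if z is None: return Rm.T@(ray*d[int(round(v)),int(round(u))]-t)
    o=-Rm.T@t; g=Rm.T@ray; return o+g*(z-o[2])/g[2]
def cloud(n,d):
    m=r.camera_model(n);K=np.array(m['mtx']);Rm=cv2.Rodrigues(np.array(m['rvec'],float).reshape(3,1))[0];t=np.array(m['tvec']).reshape(3)
    v,u=np.mgrid[:480,:640];P=np.stack([u,v,np.ones_like(u)],-1)@np.linalg.inv(K).T*d[...,None]
    return (P-t)@Rm
E
python3 - <<'E'
from h import *
print(r.get_obs(),r.grip_point_offset)
for n in('top','scene'):
    im,d=grab(n);save(n+'0.png',im);print(n,r.camera_model(n))
E
```

```text
{'clock': 0.0, 'joints': array([ 1.09490297,  0.47781089,  0.0223408 ,  1.55646809, -0.01152299,
        1.10929117, -0.08312645]), 'qvel': array([ 0.00028302, -0.00017048, -0.00021215,  0.00277232, -0.00255704,
       -0.00178684, -0.00084615]), 'tau': array([ 2.09892814e-04, -5.96451795e+01,  1.60823911e+00, -2.81191367e+01,
        1.25412340e-02,  9.47741442e-03,  2.55452346e-05]), 'tcp_pos': array([ 0.24245066, -0.62924576,  0.19711153]), 'orientation': array([-3.08686276e+00, -5.74124747e-01,  7.12229599e-04]), 'contact_force': array([-1.16788492,  0.77276009, -0.13997362]), 'moment': array([-0.01675914,  0.01049254, -0.0203866 ]), 'grip_width': 0.08560911945518637} 0.0187
top {'mtx': array([[474.84893446,   0.        , 325.37801321],
       [  0.        , 474.84893446, 242.60388347],
       [  0.        ,   0.        ,   1.        ]]), 'rvec': array([ 2.12777401, -2.18048162,  0.10044556]), 'tvec': array([-0.01261705,  0.57804245,  1.12965476])}
scene {'mtx': array([[553.72527146,   0.        , 334.02554307],
       [  0.        , 553.72527146, 250.48396268],
       [  0.        ,   0.        ,   1.        ]]), 'rvec': array([ 2.14263121,  1.29286373, -0.47947501]), 'tvec': array([-0.24419554, -0.30496831,  1.90553507])}
```

View pics/top0.png

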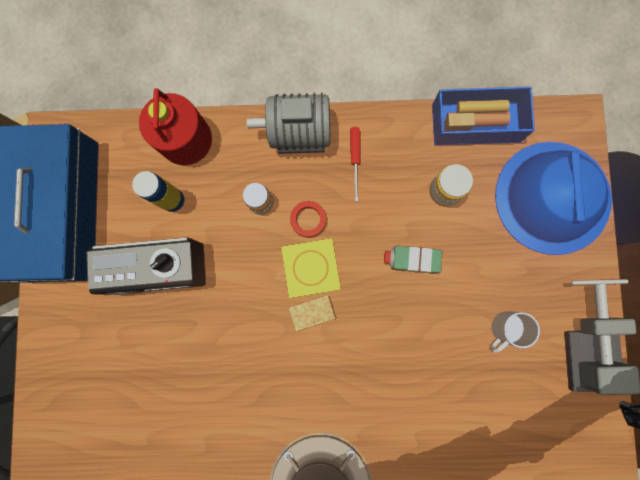

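View pics/scene0.png

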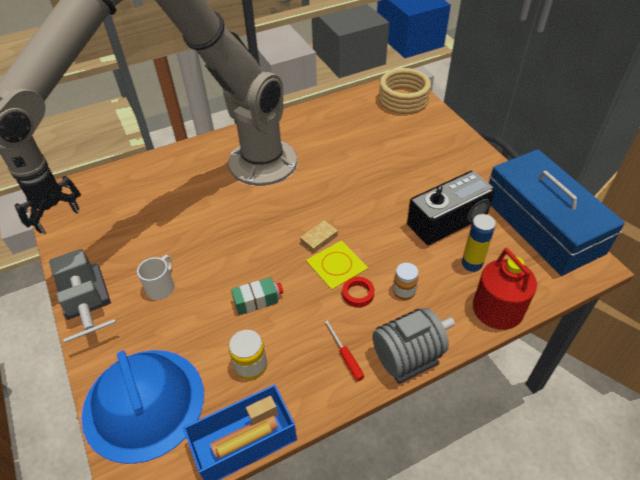

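Top view: tin lies at about (415,259) with its cap at (388,257). The mat is at (311,267), block (312,313), tape (308,219), radio (145,268) with the knob at (164,263). Scene view confirms the layout; there is free space around the tin.

```bash
python3 - <<'E'
from h import *
Z=np.load('/tmp/top.npz');im,d=Z['im'],Z['d']
P=cloud('top',d);hsv=cv2.cvtColor(im,cv2.COLOR_RGB2HSV)
def rect(name,m,zr):
    m=m&(P[...,2]>zr[0])&(P[...,2]<zr[1]); p=P[m]
    c,s,a=cv2.minAreaRect(p[:,:2].astype(np.float32)); print(name,m.sum(),np.round(c,4),np.round(s,3),a,'z',np.median(p[:,2]).round(4),p[:,:2].mean(0).round(4))
v,u=np.mgrid[:480,:640]
box=lambda a,b,c,e:(u>a)&(u<b)&(v>c)&(v<e)
H,S,V=hsv[...,0],hsv[...,1],hsv[...,2]
rect('tinbody',box(392,450,235,285),(.045,.07))
rect('tincap',box(375,400,240,275),(.025,.07))
rect('mat',box(275,345,230,305)&(H>20)&(H<35)&(S>150),(-.01,.02))
rect('matcirc',box(285,335,245,290)&(H<24)&(S>180),(-.01,.02))
rect('radio',box(80,210,230,300),(.105,.13))
rect('knobdisc',box(140,190,240,285),(.128,.142))
rect('bar',box(140,190,240,285),(.15,.18))
rect('spray',box(130,190,165,215),(.15,.2))
rect('block',box(280,340,295,335),(.015,.04))
rect('tape',box(280,335,195,240),(.015,.04))
rect('jar',box(235,280,175,220),(.06,.1))
rect('paint',box(420,480,160,210),(.08,.13))
rect('mug',box(480,550,305,360),(.06,.1))
c=im[225:305,80:215];save('knob.png',cv2.resize(c,None,fx=5,fy=5,interpolation=cv2.INTER_CUBIC))
E
```

```text
tinbody 1145 [ 0.5314 -0.2445] [0.116 0.057] 83.68477630615234 z 0.0564 [ 0.5307 -0.2445]
tincap 293 [ 0.5356 -0.1855] [0.034 0.055] 89.265380859375 z 0.0511 [ 0.5356 -0.1878]
mat 273 [0.5197 0.0132] [0.131 0.131] 7.938168525695801 z 0.0068 [0.5195 0.0106]
matcirc 0 [0. 0.] [0. 0.] 0.0 z nan [nan nan]
radio 4707 [0.5265 0.3941] [0.113 0.241] 3.4910387992858887 z 0.1221 [0.5252 0.3948]
knobdisc 306 [0.5437 0.3414] [0.092 0.07 ] 16.987436294555664 z 0.1315 [0.5324 0.3325]
bar 155 [0.5312 0.3343] [0.015 0.042] 38.14556121826172 z 0.1644 [0.5306 0.3328]
spray 718 [0.7001 0.3586] [0.06  0.058] 25.531139373779297 z 0.1799 [0.6975 0.3556]
block 1028 [0.4084 0.0109] [0.06 0.1 ] 16.05534553527832 z 0.0288 [0.4085 0.0109]
tape 596 [0.6399 0.0164] [0.087 0.088] 88.6321029663086 z 0.0255 [0.6402 0.0158]
jar 575 [0.6875 0.1344] [0.061 0.06 ] 75.59429931640625 z 0.09 [0.6862 0.1334]
paint 1068 [ 0.7051 -0.3301] [0.082 0.08 ] 28.42365264892578 z 0.11 [ 0.7027 -0.3278]
mug 583 [ 0.3505 -0.4619] [0.08  0.104] 73.21611022949219 z 0.0805 [ 0.3571 -0.4618]
  return _methods._mean(a, axis=axis, dtype=dtype,
  ret = ret.dtype.type(ret / rcount)
<stdin>:6: RuntimeWarning: Mean of empty slice.
  ret = um.true_divide(
```

View pics/knob.png

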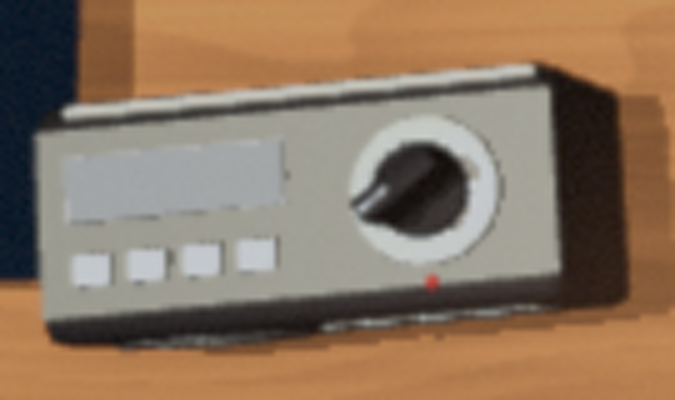

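```bash
cat >> h.py <<'E'
import json
def obs():
    o=r.get_obs(); open('log.txt','a').write(json.dumps([list(map(float,o['joints'])),list(map(float,o['tcp_pos'])),list(map(float,o['orientation']))])+'\n')
    print('t',round(o['clock'],2),'q',np.round(o['joints'],3),'p',np.round(o['tcp_pos'],4),'rv',np.round(o['orientation'],3),'F',np.round(o['contact_force'],1),'w',round(o['grip_width'],4)); return o
def axes(zt,xt):  # tool rotation from z direction and approx x direction
    z=np.array(zt,float);z/=np.linalg.norm(z);x=np.array(xt,float);x-=z*(x@z);x/=np.linalg.norm(x)
    return R.from_matrix(np.stack([x,np.cross(z,x),z],1))
def delta(o,p,Rg):
    R0=R.from_rotvec(o['orientation']); return (R0.inv().apply(np.array(p)-o['tcp_pos'])*1000).round(1),(R0.inv()*Rg).as_rotvec().round(3)
E
python3 -c "
from h import *
o=obs();a=np.deg2rad(83.7);ax=[np.cos(a),np.sin(a),0]
print(delta(o,[.5317,-.2415,.2],axes([0,0,-1],ax)))"
```

```text
t 0.1 q [ 1.095  0.478  0.022  1.556 -0.012  1.109 -0.083] p [ 0.2424 -0.6293  0.1972] rv [-3.087e+00 -5.740e-01  1.000e-03] F [ 0.6 -1.  -0.1] w 0.0852
(array([ 409.4, -257.9,   -2.4]), array([-2.000e-03, -1.000e-03, -1.093e+00]))
```

play_rows(
  deltas=[
    [85,[205,-129,0],[0,0,-0.55]],
    [85,[205,-129,0],[0,0,-0.55]],
    [85,[205,-129,0],[0,0,-0.55]],
    [85,[205,-129,0],[0,0,-0.55]],
  ],
)

```text
clock: 0.6
tcp_pos: [0.3885, -0.4329, 0.1972]
orientation: [-2.813, -1.395, -0.001]
contact_force: [0.1, -0.1, 0.4]
grip_width: 0.0854
```

```bash
python3 -c "
from h import *
o=obs();a=np.deg2rad(83.7);ax=[np.cos(a),np.sin(a),0]
print(delta(o,[.5317,-.2415,.2],axes([0,0,-1],ax)))"
```

```text
t 0.6 q [ 0.873  0.334 -0.175  1.774  0.065  1.041  0.024] p [ 0.3885 -0.4329  0.1972] rv [-2.813e+00 -1.395e+00 -1.000e-03] F [ 0.1 -0.1  0.4] w 0.0854
(array([239. ,  -1.9,  -2.5]), array([-0.001, -0.002, -0.54 ]))
```

```bash
cat >> h.py <<'E'
A=np.deg2rad(83.7);AX=np.array([np.cos(A),np.sin(A),0]);UP=np.array([0,0,1.])
TIN=np.array([.5317,-.2415,.028]);TILT=np.deg2rad(15)
ZP=-np.cos(TILT)*UP-np.sin(TILT)*AX
GR=TIN+.020*AX
E
python3 -c "
from h import *
o=obs()
print(delta(o,GR-.15*ZP,axes(ZP,AX)))"
```

```text
t 0.6 q [ 0.873  0.334 -0.175  1.774  0.065  1.041  0.024] p [ 0.3885 -0.4329  0.1972] rv [-2.813e+00 -1.395e+00 -1.000e-03] F [ 0.1 -0.1  0.4] w 0.0854
(array([289.5, -32.1,  24.7]), array([-0.072, -0.257, -0.537]))
```

play_rows(
  deltas=[
    [85,[290,-32,25],[-0.072,-0.257,-0.537]],
    [85,[290,-32,25],[-0.072,-0.257,-0.537]],
    [85,[290,-32,25],[-0.072,-0.257,-0.537]],
    [85,[290,-32,25],[-0.072,-0.257,-0.537]],
    [85,[290,-32,25],[-0.072,-0.257,-0.537]],
    [85,[290,-32,25],[-0.072,-0.257,-0.537]],
    [85,[290,-32,25],[-0.072,-0.257,-0.537]],
    [85,[290,-32,25],[-0.072,-0.257,-0.537]],
  ],
)

```text
clock: 1.6
tcp_pos: [0.5376, -0.1844, 0.1726]
orientation: [2.202, 1.968, -0.291]
contact_force: [-0.4, -0.1, -0.6]
grip_width: 0.085
```

```bash
cat > fit.py <<'E'
from h import *
from scipy.optimize import least_squares
L=[json.loads(l) for l in open('log.txt')]
def fk(q,p):
    # p: d1,d3,d5,d7, a-offsets(3 vec per link reduced), base yaw, tool yaw
    T=R.from_euler('z',p[4]);x=np.zeros(3)
    ax=[(0,0,S[0]),(0,1,0),(0,0,S[1]),(0,1,0),(0,0,S[2]),(0,1,0),(0,0,S[3])]
    tr=[(0,0,p[0]),(0,0,0),(p[6],0,p[1]),(0,0,0),(p[7],0,p[2]),(0,0,0),(p[8],0,0)]
    for i in range(7):
        x=x+T.apply(tr[i]) if i!=1 else x
        T=T*R.from_rotvec(np.array(ax[i])*q[i])
    T=T*R.from_euler('z',p[5]); return x+T.apply([0,0,p[3]]),T
S=(1,1,1,1)
def res(p):
    o=[]
    for q,t,rv in L:
        x,T=fk(q,p);o+=list((x-t)*5)+list((R.from_rotvec(rv).inv()*T).as_rotvec())
    return np.array(o+list(np.array(p[6:])*.01))
if __name__=='__main__':
    import itertools
    B=None
    for S in itertools.product((1,-1),repeat=4):
      for y0 in (0,1.57,-1.57,3.14):
       for y1 in (0,1.57,-1.57,3.14):
        s=least_squares(res,[.35,.5,.5,.35,y0,y1,0,0,0])
        if B is None or s.cost<B[0]-1e-9:B=(s.cost,S,s.x)
    print(B);json.dump([B[1],list(B[2])],open('kin.json','w'))
E
python3 -c "
from h import *
o=obs();print(delta(o,GR-.15*ZP,axes(ZP,AX)),delta(o,GR+.0187*ZP,axes(ZP,AX)))"; python3 fit.py
```

```text
t 1.6 q [ 0.34   0.347 -0.353  1.863  0.446  1.028 -0.356] p [ 0.5376 -0.1844  0.1726] rv [ 2.202  1.968 -0.291] F [-0.4 -0.1 -0.6] w 0.085
(array([ 1.3,  0.4, -0.7]), array([-0.001,  0.001, -0.002])) (array([  1.4,   0.6, 168. ]), array([-0.001,  0.001, -0.002]))
(np.float64(0.00030537156315366896), (-1, -1, -1, -1), array([ 0.16417777,  0.57543248,  0.54501282,  0.27002038, -0.09365662,
        1.47794027,  0.01195234, -0.04577182,  0.10831608]))
```

play_rows(
  deltas=[
    [85,[1,1,60],[0,0,0]],
    [85,[1,1,110],[0,0,0]],
    [85,[1,1,140],[0,0,0]],
    [85,[1,1,155],[0,0,0]],
    [85,[1,1,163],[0,0,0]],
    [85,[1,1,163],[0,0,0]],
    [85,[1,1,163],[0,0,0]],
  ],
)

```text
clock: 2.48
tcp_pos: [0.5348, -0.2255, 0.016]
orientation: [2.201, 1.967, -0.289]
contact_force: [0.6, -0.1, 0.9]
grip_width: 0.0852
```

```bash
python3 - <<'E'
from h import *
o=obs()
im,d=grab('wrist');save('w1.png',im)
E
```

```text
t 2.48 q [ 0.334  0.564 -0.264  1.958  0.623  0.736 -0.493] p [ 0.5348 -0.2255  0.016 ] rv [ 2.201  1.967 -0.289] F [ 0.6 -0.1  0.9] w 0.0852
```

View pics/w1.png

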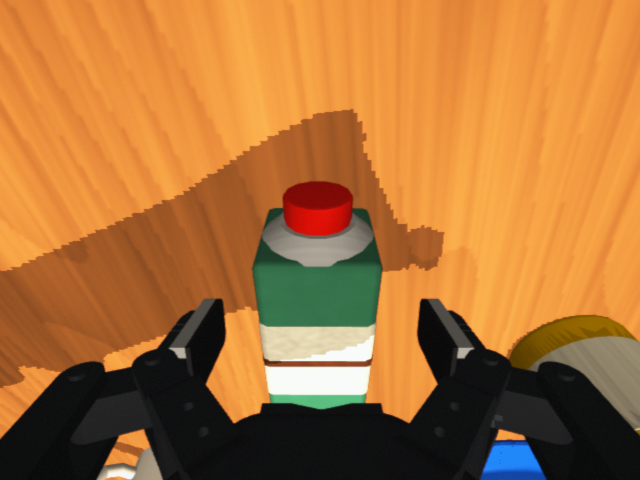

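The tin is centred between the fingers (body columns 255–380, fingers at 200–240 and 420–460). Now I close the gripper.

play_rows(
  deltas=[
    [50,[0,0,0],[0,0,0]],
    [50,[0,0,0],[0,0,0]],
    [50,[0,0,0],[0,0,0]],
    [50,[0,0,0],[0,0,0]],
    [50,[0,0,0],[0,0,0]],
    [50,[0,0,0],[0,0,0]],
    [50,[0,0,0],[0,0,0]],
    [50,[0,0,0],[0,0,0]],
  ],
  squeeze=90,
)

```text
clock: 3.52
tcp_pos: [0.535, -0.2251, 0.0173]
orientation: [2.201, 1.966, -0.289]
contact_force: [-3.6, 2.3, 12.6]
grip_width: 0.0523
```

```bash
python3 - <<'E'
from h import *
o=obs()
R0=R.from_rotvec(o['orientation']);print(R0.inv().apply([0,0,1]))
E
```

```text
t 3.52 q [ 0.333  0.562 -0.265  1.958  0.622  0.738 -0.493] p [ 0.535  -0.2251  0.0173] rv [ 2.201  1.966 -0.289] F [-3.6  2.3 12.6] w 0.0523
[-0.26005296  0.00185463 -0.96559257]
```

play_rows(
  deltas=[
    [50,[-5,0,-19],[0,0,0]],
    [50,[-13,0,-48],[0,0,0]],
    [50,[-26,0,-97],[0,0,0]],
    [50,[-39,0,-145],[0,0,0]],
    [50,[-52,0,-193],[0,0,0]],
    [50,[-65,0,-241],[0,0,0]],
    [50,[-65,0,-241],[0,0,0]],
    [50,[-65,0,-241],[0,0,0]],
  ],
)

```text
clock: 4.53
tcp_pos: [0.5336, -0.2249, 0.2665]
orientation: [2.202, 1.967, -0.29]
contact_force: [-0.4, -0.2, -3.8]
grip_width: 0.0516
```

```bash
python3 - <<'E'
from h import *
o=obs()
im,d=grab('wrist');save('w2.png',im)
E
cat > fit.py <<'E'
from h import *
from scipy.optimize import least_squares
L=[json.loads(l) for l in open('log.txt')]
# joints: z,y,z,y,z,y,z with sign S; offsets p
def fk(q,p):
    T=R.from_euler('z',p[0]);x=np.array([0,0,p[1]])
    for i in range(7):
        T=T*R.from_rotvec(np.array([0,1,0] if i%2 else [0,0,-1])*q[i])
        if i==1:x=x+T.apply([p[6],p[7],p[2]])
        if i==3:x=x+T.apply([p[8],p[9],p[3]])
        if i==5:x=x+T.apply([p[10],p[11],p[4]])
        if i==0:x=x+T.apply([p[12],p[13],0])
    return x,T*R.from_euler('z',p[5])
def res(p):
    o=[]
    for q,t,rv in L:
        x,T=fk(q,p);o+=list((x-t)*5)+list((R.from_rotvec(rv).inv()*T).as_rotvec())
    return np.array(o+list(np.array(p[6:])*.003))
if __name__=='__main__':
    s=least_squares(res,[-.09,.16,.57,.54,.27,1.48]+[0]*8)
    print(s.cost,s.x.round(4),np.abs(res(s.x)[:-8].reshape(-1,6)).max(0).round(4));json.dump(list(s.x),open('kin.json','w'))
E
python3 fit.py
```

```text
t 4.53 q [ 0.423  0.262 -0.359  1.748  0.383  1.184 -0.19 ] p [ 0.5336 -0.2249  0.2665] rv [ 2.202  1.967 -0.29 ] F [-0.4 -0.2 -3.8] w 0.0516
6.530389914894874e-09 [-0.0000e+00  2.8710e-01  5.4180e-01  4.7250e-01  3.6020e-01  1.5708e+00
 -0.0000e+00 -1.5300e-02 -0.0000e+00 -3.1400e-02  0.0000e+00 -4.0000e-04
  0.0000e+00 -1.5300e-02] [0. 0. 0. 0. 0. 0.]
```

View pics/w2.png

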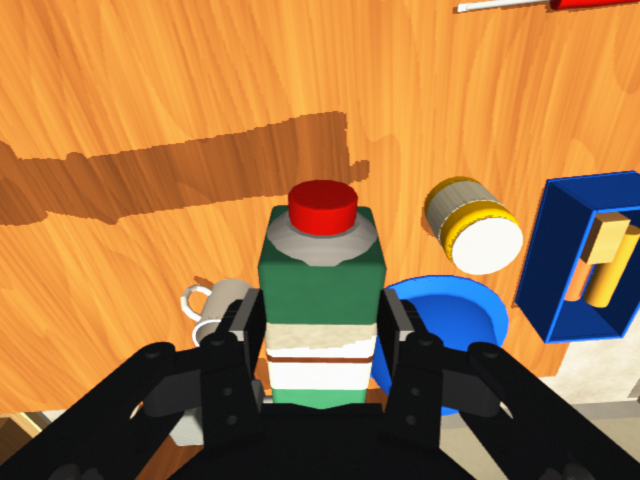

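The wrist view shows the tin held firmly between the pads, cap clear at (322,205). The kinematic fit is exact, so I can plan the poses offline.

```bash
cat > plan.py <<'E'
from fit import *
p=json.load(open('kin.json'))
LO=np.array([-2.96,-.34,-1.41,.24,-1.37,.17,-2.96])+.05;HI=np.array([2.96,2.1,1.46,2.44,4.51,1.92,2.96])-.05
RP=axes(ZP,AX);ZT=RP.inv().apply(AX);OT=RP.inv().apply(TIN-np.array([.535,-.2251,.0173]))
def ik(x,T,q0,reg=.003):
    def f(q):
        a,b=fk(q,p);return np.r_[(a-x)*5,(T.inv()*b).as_rotvec(),reg*(q-q0)]
    s=least_squares(f,np.clip(q0,LO+.001,HI-.001),bounds=(LO,HI));return s.x,np.linalg.norm(s.fun[:6])
def orient(h,tz,off=0): # tool rotation: tin axis tz (dir), tool heading azimuth h
    H=np.array([np.cos(h),np.sin(h),0]); s=tz[2]
    # tool x,z in plane(H,UP): tin axis = cos t x - sin t z
    z=np.cos(TILT)*H-s*np.sin(TILT)*UP; x=s*np.cos(TILT)*UP+np.sin(TILT)*H
    B=R.from_rotvec(np.cross(UP,H)*(-off)) # off>0 pitches tool down... 
    return B.inv()*axes(z,x)
E
python3 - <<'E'
from plan import *
print('ZT',ZT,'OT',OT)
q0=np.array(L[-1][0]);MAT=np.array([.5197,.0122,.067])
seeds=[q0]+[np.array([q0[0],.5,c,1.8,a,1.,b]) for a in(-1,1.5,3.1) for b in(-1.5,1.5) for c in (-.6,.6)]
for nm,tz,pos in(('up',UP,MAT),('upHi',UP,MAT+[0,-.1,.2]),('inv',-UP,np.array([.52,-.15,.3]))):
  for hd in range(-90,181,30):
    T=orient(np.deg2rad(hd),tz); best=[]
    for s in seeds:
        q,e=ik(pos-T.apply(OT),T,s)
        if e<2e-2: best.append((np.abs(q-q0).max(),e,q))
    if best:
        b=min(best,key=lambda b:b[0]);print(nm,hd,b[0].round(2),b[1].round(4),b[2].round(2), 'err' ,T.apply(ZT).round(2))
E
```

```text
ZT [ 9.65925826e-01  9.87810758e-17 -2.58819045e-01] OT [-0.01886467 -0.00148043 -0.00602268]
up -90 1.9 0.0 [-0.34  0.99 -0.48  1.78  1.04  1.87  1.71] err [-0.  0.  1.]
up -60 1.81 0.0 [-0.28  0.97 -0.68  2.15  1.43  1.87  1.62] err [-0. -0.  1.]
up 60 1.19 0.0 [ 1.52  1.45 -1.28  2.15  0.    0.41  0.18] err [ 0. -0.  1.]
up 90 0.95 0.0 [ 1.13  1.21 -0.97  1.78 -0.33  1.07  0.58] err [ 0. -0.  1.]
up 120 0.95 0.0 [ 0.79  1.21 -0.82  1.44 -0.23  1.57  0.66] err [-0.  0.  1.]
upHi -90 2.22 0.0 [-0.22  0.59 -0.44  1.91  1.07  1.87  2.03] err [-0.  0.  1.]
upHi -60 2.22 0.0 [ 0.05  0.48 -0.85  2.28  1.43  1.75  2.03] err [-0. -0.  1.]
upHi 60 1.23 0.0001 [ 1.65  0.98 -1.36  2.01 -0.5   0.82  0.31] err [ 0. -0.  1.]
upHi 90 0.84 0.0 [ 1.26  0.95 -1.07  1.64 -0.45  1.41  0.42] err [ 0. -0.  1.]
upHi 120 0.8 0.0003 [ 0.95  1.06 -1.02  1.31 -0.27  1.87  0.44] err [-0.  0.  1.]
inv -90 1.06 0.0 [-0.59  0.87  0.17  1.99  1.16  1.84 -1.25] err [ 0.  0. -1.]
inv -60 1.41 0.0001 [-0.5   0.8  -0.05  2.37  1.55  1.87 -1.6 ] err [ 0.  0. -1.]
inv 30 1.7 0.0001 [ 1.85  1.46 -1.31  2.29 -1.32  0.54 -1.73] err [ 0.  0. -1.]
inv 60 1.77 0.0 [ 0.99  0.88 -0.26  1.94 -1.32  1.74 -1.96] err [-0.  0. -1.]
inv 90 2.15 0.0 [ 1.01  1.06 -0.53  1.55 -0.92  1.87 -2.34] err [-0. -0. -1.]
```

```bash
python3 - <<'E'
from plan import *
from scipy.spatial.transform import Slerp
q0=np.array(L[-1][0])
def path(q,xa,Ta,xb,Tb,n=12):
    S=Slerp([0,1],R.concatenate([Ta,Tb]));m=9;em=0;Q=[q]
    for t in np.linspace(0,1,n+1)[1:]:
        q,e=ik(xa+(xb-xa)*t,S(t),q);Q.append(q);em=max(em,e)
    return Q,em
xa,Ta=fk(q0,p)
res=[]
for hd in(-110,-90,-70):
 for off in (-.17,.17):
  T=orient(np.deg2rad(hd),-UP,off); ang=np.degrees(np.arccos(-T.apply(ZT)[2]))
  for X in(.4,.5,.6):
   for Y in(-.3,-.15,0,.15):
    for Z in (.3,.45):
     x=np.array([X,Y,Z])-T.apply(OT); q,e=ik(x,T,q0)
     if e<3e-3: res.append((min((q-LO).min(),(HI-q).min()),hd,off,X,Y,Z,ang.round(1),T.as_matrix()[2,2].round(2),q.round(2)))
res.sort(key=lambda a:-a[0])
for a in res[:8]:print(a)
E
```

```text
(np.float64(0.20091256990714368), -70, 0.17, 0.6, -0.3, 0.45, np.float64(9.7), np.float64(0.09), array([ 0.07,  0.41, -0.32,  2.12,  1.8 ,  1.67, -0.93]))
(np.float64(0.12905551955794037), -70, 0.17, 0.6, -0.3, 0.3, np.float64(9.7), np.float64(0.09), array([-0.01,  0.7 , -0.22,  2.15,  1.8 ,  1.74, -1.25]))
(np.float64(0.10354738743416059), -90, 0.17, 0.6, -0.3, 0.3, np.float64(9.7), np.float64(0.09), array([-0.15,  0.79, -0.05,  1.88,  1.46,  1.77, -1.1 ]))
(np.float64(0.06023612139219647), -90, 0.17, 0.5, -0.3, 0.3, np.float64(9.7), np.float64(0.09), array([-0.11,  0.71, -0.14,  2.11,  1.42,  1.81, -1.26]))
(np.float64(0.05732432511829799), -70, 0.17, 0.5, -0.3, 0.45, np.float64(9.7), np.float64(0.09), array([ 0.13,  0.3 , -0.42,  2.33,  1.75,  1.71, -1.02]))
(np.float64(0.04690823240868336), -90, 0.17, 0.6, -0.3, 0.45, np.float64(9.7), np.float64(0.09), array([-0.09,  0.55, -0.13,  1.85,  1.53,  1.82, -0.83]))
(np.float64(0.04010424516097211), -90, 0.17, 0.4, -0.3, 0.3, np.float64(9.7), np.float64(0.09), array([-0.1 ,  0.66, -0.21,  2.33,  1.34,  1.83, -1.44]))
(np.float64(0.03021115823892151), -70, 0.17, 0.6, -0.15, 0.3, np.float64(9.7), np.float64(0.09), array([-0.29,  0.73, -0.23,  2.08,  1.54,  1.84, -1.23]))
```

```bash
python3 - <<'E'
from plan import *
o=obs();T=orient(np.deg2rad(-70),-UP,.17)
print(delta(o,np.array([.6,-.3,.45])-T.apply(OT),T))
E
```

```text
t 4.58 q [ 0.423  0.263 -0.359  1.749  0.383  1.184 -0.19 ] p [ 0.5332 -0.2249  0.2656] rv [ 2.202  1.968 -0.292] F [ 0.1 -0.8 -3.9] w 0.0516
(array([-114. ,   79.4, -141.5]), array([-0.412, -1.374, -0.285]))
```

play_rows(
  deltas=[
    [50,[-40,20,-90],[-0.041,-0.137,-0.028]],
    [50,[-80,50,-120],[-0.082,-0.275,-0.057]],
    [50,[-114,79,-141],[-0.124,-0.412,-0.085]],
    [50,[-114,79,-141],[-0.165,-0.55,-0.114]],
    [50,[-114,79,-141],[-0.206,-0.687,-0.142]],
    [50,[-114,79,-141],[-0.247,-0.824,-0.171]],
    [50,[-114,79,-141],[-0.288,-0.962,-0.2]],
    [50,[-114,79,-141],[-0.33,-1.1,-0.228]],
  ],
)

```text
clock: 5.58
tcp_pos: [0.6036, -0.3058, 0.4291]
orientation: [1.147, 1.442, -0.892]
contact_force: [-0.3, -0.9, -3.7]
grip_width: 0.052
```

```bash
python3 - <<'E'
from plan import *
o=obs();T=orient(np.deg2rad(-70),-UP,.17)
print(delta(o,np.array([.6,-.3,.45])-T.apply(OT),T))
E
```

```text
t 5.58 q [ 0.072  0.299 -0.311  1.998  1.535  1.472 -0.755] p [ 0.6036 -0.3058  0.4291] rv [ 1.147  1.442 -0.892] F [-0.3 -0.9 -3.7] w 0.052
(array([-2.8,  0.3,  0.5]), array([-0.078, -0.272, -0.054]))
```

Tracking well. I finish the turn and hold for more than 1 s.

play_rows(
  deltas=[
    [52,[-3,0,0],[-0.04,-0.136,-0.027]],
    [52,[-3,0,0],[-0.078,-0.272,-0.054]],
    [52,[-3,0,0],[-0.078,-0.272,-0.054]],
    [52,[-3,0,0],[-0.078,-0.272,-0.054]],
    [52,[-3,0,0],[-0.078,-0.272,-0.054]],
    [52,[-3,0,0],[-0.078,-0.272,-0.054]],
    [52,[-3,0,0],[-0.078,-0.272,-0.054]],
    [52,[-3,0,0],[-0.078,-0.272,-0.054]],
  ],
)

```text
clock: 6.58
tcp_pos: [0.6036, -0.3064, 0.4323]
orientation: [0.895, 1.277, -0.98]
contact_force: [-1.3, 0.4, -3.4]
grip_width: 0.0523
```

```bash
python3 - <<'E'
from plan import *
o=obs();print(R.from_rotvec(o['orientation']).apply(ZT))
im,d=grab('scene');save('s1.png',im)
E
```

```text
t 6.58 q [ 0.025  0.407 -0.26   2.125  1.793  1.65  -0.94 ] p [ 0.6036 -0.3064  0.4323] rv [ 0.895  1.277 -0.98 ] F [-1.3  0.4 -3.4] w 0.0523
[-0.05732336  0.15921938 -0.98557761]
```

View pics/s1.png

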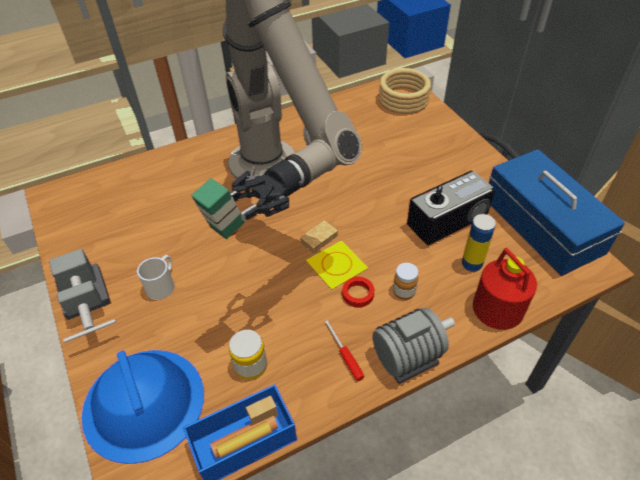

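play_rows(
  deltas=[
    [50,[0,0,0],[0,0,0]],
    [50,[0,0,0],[0,0,0]],
    [50,[0,0,0],[0,0,0]],
    [50,[0,0,0],[0,0,0]],
    [50,[0,0,0],[0,0,0]],
    [50,[0,0,0],[0,0,0]],
  ],
)

```text
clock: 7.38
tcp_pos: [0.6036, -0.3064, 0.4322]
orientation: [0.895, 1.277, -0.981]
contact_force: [0.6, -0.3, -3.4]
grip_width: 0.0517
```

The scene view shows the tin inverted with its cap hidden underneath, at (218,208), held over free table. Next I go back through the tool-down pose.

```bash
python3 - <<'E'
from plan import *
o=obs();x=np.array([.52,-.15,.3])-RP.apply(OT)
print(delta(o,x,RP))
T=orient(np.deg2rad(90),UP)
R0=RP;print('then',(R0.inv().apply(np.array([.52,-.1,.25])-T.apply(OT)-x)*1000).round(1),(R0.inv()*T).as_rotvec().round(3))
E
```

```text
t 7.38 q [ 0.025  0.408 -0.26   2.125  1.793  1.65  -0.94 ] p [ 0.6036 -0.3064  0.4322] rv [ 0.895  1.277 -0.981] F [ 0.6 -0.3 -3.4] w 0.0517
(array([ 124.9,  -16.5, -202.1]), array([0.408, 1.374, 0.284]))
then [48.2 -6.7 10.5] [ 0.061  1.569 -0.106]
```

play_rows(
  deltas=[
    [50,[16,-2,-25],[0.05,0.168,0.035]],
    [50,[32,-4,-50],[0.1,0.337,0.07]],
    [50,[48,-6,-75],[0.15,0.505,0.105]],
    [50,[64,-8,-100],[0.2,0.674,0.14]],
    [50,[80,-10,-125],[0.25,0.843,0.174]],
    [50,[96,-12,-152],[0.3,1.01,0.209]],
    [50,[112,-14,-180],[0.35,1.18,0.244]],
    [50,[125,-16,-202],[0.4,1.35,0.28]],
  ],
)

```text
clock: 8.38
tcp_pos: [0.5233, -0.1321, 0.2894]
orientation: [2.179, 1.965, -0.303]
contact_force: [-1.1, -0.5, -4.0]
grip_width: 0.0517
```

```bash
python3 - <<'E'
from plan import *
o=obs()
T=orient(np.deg2rad(90),UP)
print(delta(o,np.array([.52,-.1,.25])-T.apply(OT),T))
E
```

```text
t 8.38 q [ 0.305  0.204 -0.419  1.775  0.378  1.257 -0.344] p [ 0.5233 -0.1321  0.2894] rv [ 2.179  1.965 -0.303] F [-1.1 -0.5 -4. ] w 0.0517
(array([47. , -6.3, 10. ]), array([ 0.062,  1.589, -0.097]))
```

play_rows(
  deltas=[
    [50,[5,-1,1],[0.007,0.18,-0.011]],
    [50,[10,-1,2],[0.014,0.35,-0.022]],
    [50,[15,-2,3],[0.02,0.52,-0.033]],
    [50,[20,-3,4],[0.027,0.69,-0.043]],
    [50,[26,-4,6],[0.034,0.86,-0.054]],
    [50,[32,-4,7],[0.041,1.03,-0.064]],
    [50,[38,-5,8],[0.047,1.2,-0.075]],
    [50,[43,-6,9],[0.054,1.37,-0.085]],
  ],
)

```text
clock: 9.38
tcp_pos: [0.5209, -0.0946, 0.2684]
orientation: [-1.565, -1.539, -0.941]
contact_force: [0.0, 0.3, -3.2]
grip_width: 0.0521
```

```bash
python3 - <<'E'
from plan import *
o=obs()
T=orient(np.deg2rad(90),UP)
print(delta(o,np.array([.5197,-.02,.16])-T.apply(OT),T))
E
```

```text
t 9.38 q [ 0.91   0.633 -0.472  1.658 -0.672  1.511  0.685] p [ 0.5209 -0.0946  0.2684] rv [-1.565 -1.539 -0.941] F [ 0.   0.3 -3.2] w 0.0521
(array([-42.2,   0.2, 117.9]), array([ 0.007,  0.217, -0.013]))
```

play_rows(
  deltas=[
    [52,[-10,0,30],[0.004,0.11,-0.007]],
    [52,[-21,0,60],[0.007,0.217,-0.013]],
    [52,[-32,0,90],[0.007,0.217,-0.013]],
    [52,[-42,0,118],[0.007,0.217,-0.013]],
    [52,[-42,0,118],[0.007,0.217,-0.013]],
    [52,[-42,0,118],[0.007,0.217,-0.013]],
    [52,[-42,0,118],[0.007,0.217,-0.013]],
  ],
)

```text
clock: 10.25
tcp_pos: [0.5216, -0.0105, 0.1772]
orientation: [-1.401, -1.401, -1.075]
contact_force: [0.1, -0.2, -2.8]
grip_width: 0.0524
```

```bash
python3 - <<'E'
from plan import *
o=obs();R0=R.from_rotvec(o['orientation']);print('tin pred',R0.apply(OT)+o['tcp_pos'],R0.apply(ZT))
ims=[]
for n in('top','scene'):
    im,d=grab(n);P=cloud(n,d);hsv=cv2.cvtColor(im,cv2.COLOR_RGB2HSV)
    near=(abs(P[...,0]-.52)<.08)&(abs(P[...,1]+.02)<.08)&(P[...,2]>.09)
    red=near&((hsv[...,0]<6)|(hsv[...,0]>174))&(hsv[...,1]>170)
    grn=near&(hsv[...,0]>60)&(hsv[...,0]<90)&(hsv[...,1]>80)
    for k,m in(('red',red),('grn',grn)):
        q=P[m]
        if len(q)>5: print(n,k,len(q),q.mean(0).round(4),np.percentile(q,2,0).round(4),np.percentile(q,98,0).round(4))
    uv=np.argwhere(near); c=uv.mean(0).astype(int); c=np.clip(c,[70,90],[410,550])
    ims.append(cv2.resize(im[c[0]-70:c[0]+70,c[1]-90:c[1]+90],None,fx=4.2,fy=4.2)[:588,:756])
save('t2.png',cv2.resize(np.vstack(ims),None,fx=.5,fy=.5))
E
```

```text
t 10.25 q [ 0.882  0.845 -0.526  1.779 -0.77   1.37   0.863] p [ 0.5216 -0.0105  0.1772] rv [-1.401 -1.401 -1.075] F [ 0.1 -0.2 -2.8] w 0.0524
tin pred [ 0.52014685 -0.02124607  0.16051873] [-0.00184779  0.00160226  0.99999701]
top red 21 [ 0.4786 -0.037   0.8233] [ 0.4468 -0.0477  0.23  ] [ 0.5322 -0.0133  1.1868]
scene red 92 [ 0.5251 -0.0231  0.2312] [ 0.5072 -0.0348  0.2244] [ 0.5391 -0.0101  0.2365]
scene grn 264 [ 0.5403 -0.0311  0.181 ] [ 0.4992 -0.0505  0.109 ] [ 0.5524 -0.0015  0.214 ]
```

View pics/t2.png

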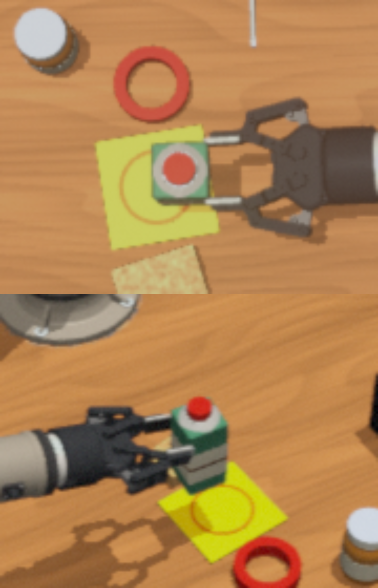

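Both views show the tin upright above the mat. The predicted origin (0.520, -0.021, 0.160) agrees with the camera cloud, so I centre and lower it.

play_rows(
  deltas=[
    [52,[5,0,17],[0,0,0]],
    [52,[9,0,32.5],[0,0,0]],
    [52,[-15,0,39],[0,0,0]],
    [52,[-39,0,45],[0,0,0]],
    [52,[-58,0,50.5],[0,0,0]],
    [52,[-70,0,54],[0,0,0]],
    [52,[-76,0,55.5],[0,0,0]],
    [52,[-76,0,55.5],[0,0,0]],
  ],
)

```text
clock: 11.35
tcp_pos: [0.5217, 0.0238, 0.0894]
orientation: [-1.4, -1.4, -1.075]
contact_force: [-0.3, 0.0, -3.2]
grip_width: 0.0525
```

```bash
python3 - <<'E'
from plan import *
o=obs();R0=R.from_rotvec(o['orientation']);print('tin pred',R0.apply(OT)+o['tcp_pos'],R0.apply(ZT))
E
```

```text
t 11.35 q [ 0.835  0.98  -0.516  1.805 -0.766  1.237  0.96 ] p [0.5217 0.0238 0.0894] rv [-1.4   -1.4   -1.075] F [-0.3  0.  -3.2] w 0.0525
tin pred [0.52023455 0.01310664 0.07272716] [-1.53450561e-03  7.17841918e-04  9.99998565e-01]
```

play_rows(
  deltas=[
    [52,[-2,0,0.5],[0,0,0]],
    [52,[-4,0,1],[0,0,0]],
    [52,[-5,0,1.3],[0,0,0]],
    [52,[-5,0,1.3],[0,0,0]],
    [52,[-5,0,1.3],[0,0,0]],
  ],
)

```text
clock: 11.98
tcp_pos: [0.5219, 0.0236, 0.0857]
orientation: [-1.398, -1.4, -1.077]
contact_force: [-1.6, -5.2, 4.9]
grip_width: 0.0522
```

play_rows(
  deltas=[
    [52,[-1,0,0.3],[0,0,0]],
    [52,[-1,0,0.3],[0,0,0]],
    [52,[-1,0,0.3],[0,0,0]],
  ],
)

```text
clock: 12.35
tcp_pos: [0.522, 0.0235, 0.0857]
orientation: [-1.397, -1.399, -1.078]
contact_force: [-2.4, -4.8, 6.6]
grip_width: 0.0525
```

Contact with the mat: the vertical force changed from −3.2 to +6.6 N. I release.

play_rows(
  deltas=[
    [56,[0,0,0],[0,0,0]],
    [60,[0,0,0],[0,0,0]],
    [70,[0,0,0],[0,0,0]],
    [80,[0,0,0],[0,0,0]],
    [80,[0,0,0],[0,0,0]],
    [80,[0,0,0],[0,0,0]],
  ],
)

```text
clock: 13.1
tcp_pos: [0.522, 0.0235, 0.0857]
orientation: [-1.397, -1.399, -1.078]
contact_force: [0.1, 0.1, 0.6]
grip_width: 0.0801
```

```bash
python3 - <<'E'
from plan import *
o=obs()
im,d=grab('wrist');save('w3.png',im)
E
```

```text
t 13.1 q [ 0.835  0.989 -0.515  1.801 -0.765  1.236  0.966] p [0.522  0.0235 0.0857] rv [-1.397 -1.399 -1.078] F [0.1 0.1 0.6] w 0.0801
```

View pics/w3.png

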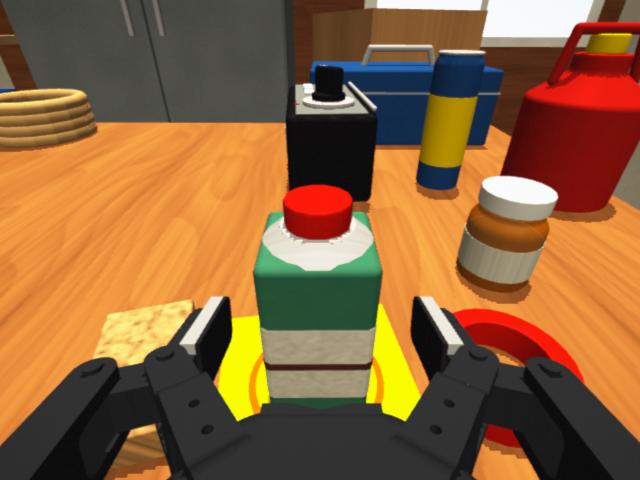

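The wrist view shows the tin standing on the mat with clear gaps to both fingers. I retreat straight back.

play_rows(
  deltas=[
    [80,[0,0,-15],[0,0,0]],
    [80,[0,0,-35],[0,0,0]],
    [80,[0,0,-65],[0,0,0]],
    [80,[0,0,-100],[0,0,0]],
    [80,[0,0,-130],[0,0,0]],
    [80,[60,0,-140],[0,0,0]],
    [80,[120,0,-140],[0,0,0]],
    [80,[180,0,-140],[0,0,0]],
  ],
)

```text
clock: 14.15
tcp_pos: [0.5212, -0.0671, 0.2976]
orientation: [-1.399, -1.399, -1.079]
contact_force: [1.5, -1.0, 0.5]
grip_width: 0.0799
```

```bash
python3 - <<'E'
from plan import *
o=obs()
K=np.array([.5310,.3340,.157])
for a0 in(128,-52):
  q=o['joints']
  for da in(0,20,40,60):
    a=np.deg2rad(a0+da);T=axes([0,0,-1],[np.cos(a),np.sin(a),0])
    q,e=ik(K+[0,0,-.01],T,q);print(a0,da,round(e,4),q.round(2))
a=np.deg2rad(90);T=axes([0,0,-1],[np.cos(a),np.sin(a),0])
print(delta(o,[.5,0,.36],T))
im,d=grab('top');P=cloud('top',d);hsv=cv2.cvtColor(im,cv2.COLOR_RGB2HSV)
near=(abs(P[...,0]-.52)<.08)&(abs(P[...,1]-.012)<.08)&(P[...,2]>.1)&(P[...,2]<.16)
q=P[near];print(len(q),q.mean(0),np.percentile(q,[1,99],axis=0))
E
```

```text
t 14.15 q [ 0.939  0.701 -0.517  1.673 -0.79   1.588  0.728] p [ 0.5212 -0.0671  0.2976] rv [-1.399 -1.399 -1.079] F [ 1.5 -1.   0.5] w 0.0799
128 0 0.0 [-0.3   0.49 -0.48  1.7   0.26  1.01 -0.22]
128 20 0.0 [-0.25  0.51 -0.56  1.69  0.31  1.03  0.1 ]
128 40 0.0 [-0.2   0.53 -0.64  1.69  0.35  1.04  0.41]
128 60 0.0 [-0.15  0.55 -0.72  1.69  0.4   1.06  0.72]
-52 0 0.0001 [-1.01  0.48  0.48  1.75 -0.26  0.97 -2.91]
-52 20 0.0 [-0.95  0.47  0.39  1.75 -0.21  0.97 -2.6 ]
-52 40 0.0 [-0.89  0.46  0.31  1.74 -0.17  0.96 -2.3 ]
-52 60 0.0 [-0.83  0.45  0.23  1.74 -0.12  0.96 -1.99]
(array([ 77.6, -21.2,  48.8]), array([ 0.004, -1.311, -0.   ]))
617 [0.51956676 0.01003106 0.12714575] [[ 0.49301587 -0.0170295   0.11151851]
 [ 0.54757871  0.03728631  0.14431498]]
```

play_rows(
  deltas=[
    [80,[15,-3,5],[0,-0.16,0]],
    [80,[30,-6,10],[0,-0.33,0]],
    [80,[45,-10,20],[0,-0.5,0]],
    [80,[60,-14,30],[0,-0.67,0]],
    [80,[70,-18,38],[0,-0.84,0]],
    [80,[78,-21,45],[0.003,-1.0,0]],
    [80,[78,-21,49],[0.004,-1.17,0]],
    [80,[78,-21,49],[0.004,-1.311,0]],
  ],
)

```text
clock: 15.2
tcp_pos: [0.5012, 0.0025, 0.3701]
orientation: [2.208, 2.214, 0.007]
contact_force: [-0.3, 1.0, -1.2]
grip_width: 0.0803
```

```bash
python3 - <<'E'
from plan import *
o=obs()
a=np.deg2rad(128);T=axes([0,0,-1],[np.cos(a),np.sin(a),0])
print(delta(o,[.531,.334,.27],T))
E
```

```text
t 15.2 q [ 0.41   0.097 -0.586  1.692  0.064  1.358 -0.184] p [0.5012 0.0025 0.3701] rv [2.208 2.214 0.007] F [-0.3  1.  -1.2] w 0.0803
(array([332.1,  29.4,  98.1]), array([ 0.01 ,  0.012, -0.66 ]))
```

play_rows(
  deltas=[
    [60,[60,4,0],[0.002,0.002,-0.11]],
    [60,[120,8,10],[0.004,0.004,-0.22]],
    [60,[180,14,30],[0.006,0.006,-0.33]],
    [60,[240,20,60],[0.008,0.008,-0.44]],
    [60,[290,25,85],[0.01,0.01,-0.55]],
    [60,[332,29,98],[0.01,0.012,-0.66]],
    [60,[332,29,98],[0.01,0.012,-0.66]],
    [60,[332,29,98],[0.01,0.012,-0.66]],
  ],
)

```text
clock: 16.2
tcp_pos: [0.5317, 0.3323, 0.2705]
orientation: [1.382, 2.82, -0.0]
contact_force: [-0.3, -0.2, -0.6]
grip_width: 0.0601
```

```bash
python3 - <<'E'
from plan import *
o=obs()
a=np.deg2rad(128);T=axes([0,0,-1],[np.cos(a),np.sin(a),0])
print(delta(o,[.531,.334,.142],T))
im,d=grab('wrist');save('w4.png',im)
E
```

```text
t 16.2 q [-0.079  0.454 -0.809  1.548  0.338  1.285 -0.274] p [0.5317 0.3323 0.2705] rv [ 1.382  2.82  -0.   ] F [-0.3 -0.2 -0.6] w 0.0601
(array([  1.8,   0.4, 128.5]), array([ 0.   ,  0.001, -0.003]))
```

View pics/w4.png

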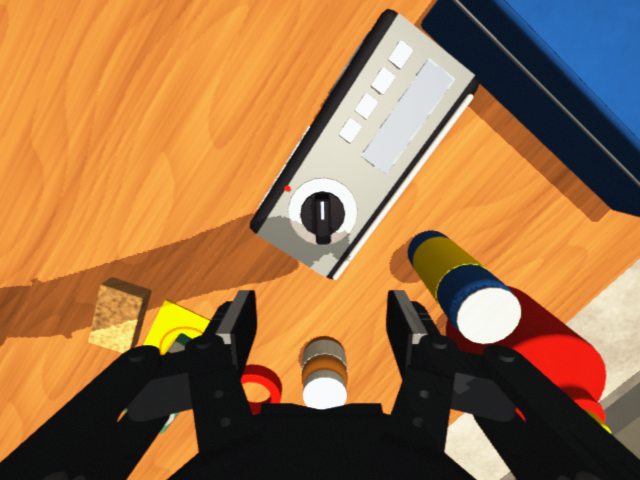

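The bar is vertical in the picture at column 322, centred between the fingers with its white line up. I descend and grip.

play_rows(
  deltas=[
    [60,[2,0,50],[0,0,0]],
    [60,[2,0,90],[0,0,0]],
    [60,[2,0,115],[0,0,0]],
    [60,[2,0,128],[0,0,0]],
    [60,[2,0,128],[0,0,0]],
    [35,[2,0,128],[0,0,0]],
    [20,[2,0,128],[0,0,0]],
    [8,[2,0,128],[0,0,0]],
  ],
  squeeze=40,
)

```text
clock: 17.25
tcp_pos: [0.5311, 0.3337, 0.1435]
orientation: [1.382, 2.819, 0.002]
contact_force: [0.5, -0.4, -0.7]
grip_width: 0.0082
```

play_rows(
  deltas=[
    [8,[0,0,0],[0,0,0]],
    [8,[0,0,0],[0,0,0]],
    [8,[0,0,0],[0,0,0]],
    [8,[0,0,0],[0,0,0]],
  ],
)

```text
clock: 17.75
tcp_pos: [0.5311, 0.3337, 0.1434]
orientation: [1.382, 2.819, 0.002]
contact_force: [-0.9, 0.1, -0.7]
grip_width: 0.0081
```

```bash
python3 -c "
from plan import *
o=obs();print(o['moment'])"
```

```text
t 17.75 q [-0.117  0.564 -0.759  1.691  0.437  1.062 -0.357] p [0.5311 0.3337 0.1434] rv [1.382e+00 2.819e+00 2.000e-03] F [-0.9  0.1 -0.7] w 0.0081
[-0.02244018 -0.03594753 -0.01212974]
```

play_rows(
  deltas=[
    [0,[0,0,0],[0,0,0]],
    [0,[0,0,0],[0,0,0]],
    [0,[0,0,0],[0,0,0]],
    [0,[0,0,0],[0,0,0]],
  ],
  squeeze=60,
)

```text
clock: 18.25
tcp_pos: [0.5311, 0.3337, 0.1434]
orientation: [1.382, 2.819, 0.002]
contact_force: [-1.0, -0.2, 0.1]
grip_width: 0.0001
```

```bash
python3 - <<'E'
from plan import *
a,d=grab('wrist');b,d2=grab('scene');P=cloud('scene',d2)
b=cv2.resize(b[150:260,380:520],(420,330),interpolation=cv2.INTER_CUBIC)
a=cv2.resize(a,(440,330));save('m5.png',np.hstack([a,b])[:, :860] if 0 else cv2.resize(np.hstack([a,b]),(800,307)))
E
```

```text
(no output)
```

View pics/m5.png

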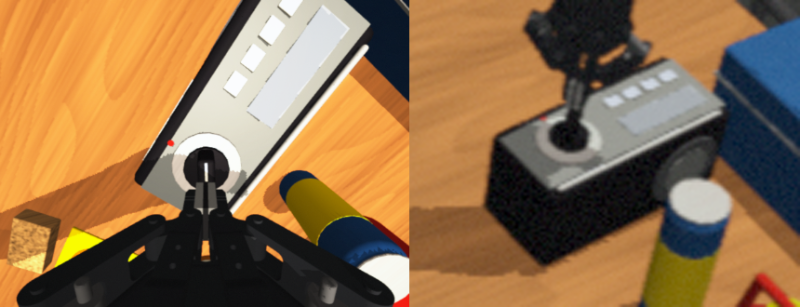

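The wrist crop seems to show the pads around the bar, but the reported opening of 0 disagrees with that. A small test turn will show whether there is a reaction moment.

play_rows(
  deltas=[
    [0,[0,0,0],[0,0,-0.08]],
    [0,[0,0,0],[0,0,-0.16]],
    [0,[0,0,0],[0,0,-0.24]],
    [0,[0,0,0],[0,0,-0.24]],
  ],
)

```text
clock: 18.85
tcp_pos: [0.5311, 0.3337, 0.1433]
orientation: [1.036, 2.964, 0.001]
contact_force: [-0.2, 0.0, -0.2]
grip_width: -0.0001
```

```bash
python3 - <<'E'
from plan import *
o=obs();print(o['moment'])
Tc=np.array(r.camera_model('wrist')['T_tool_cam']);K=np.array(r.camera_model('wrist')['mtx'])
a,d=grab('wrist')
v,u=np.mgrid[:480,:640];C=np.stack([u,v,np.ones_like(u)],-1)@np.linalg.inv(K).T*d[...,None]
W=R.from_rotvec(o['orientation']).apply((C@Tc[:3,:3].T+Tc[:3,3]).reshape(-1,3)).reshape(480,640,3)+o['tcp_pos']
np.save('/tmp/W.npy',W)
near=(np.hypot(W[...,0]-.531,W[...,1]-.334)<.024)&(d>0)
for lo in np.arange(.11,.2,.01):
    q=W[near&(W[...,2]>lo)&(W[...,2]<=lo+.01)]; print(lo.round(2),len(q),q.mean(0).round(4) if len(q) else '')
q=W[near&(W[...,2]>.155)&(W[...,2]<.168)]
if len(q): print(cv2.minAreaRect(q[:,:2].astype(np.float32)))
# near white-line pixels: bright & near bar
m=near&(a.min(-1)>150)&(W[...,2]>.15);print('white',m.sum(),W[m].mean(0) if m.any() else '')
save('w6.png',cv2.resize(a[180:400,220:420],(600,660))[:600])
E
```

```text
t 18.85 q [-0.083  0.582 -0.813  1.688  0.472  1.077 -0.145] p [0.5311 0.3337 0.1433] rv [1.036e+00 2.964e+00 1.000e-03] F [-0.2  0.  -0.2] w -0.0001
[ 0.01868329 -0.03217424 -0.00805748]
0.11 0 
0.12 579 [0.5177 0.3352 0.1262]
0.13 2129 [0.5277 0.3363 0.1339]
0.14 180 [0.5189 0.3462 0.1449]
0.15 204 [0.5185 0.3473 0.1551]
0.16 983 [0.5233 0.3443 0.1634]
0.17 20 [0.5227 0.3401 0.1794]
0.18 506 [0.5241 0.3396 0.1858]
0.19 749 [0.5243 0.3392 0.1951]
((0.5250781178474426, 0.3427110016345978), (0.014093277975916862, 0.023155072703957558), 39.588722229003906)
white 165 [0.52380265 0.34329437 0.17549026]
```

View pics/w6.png

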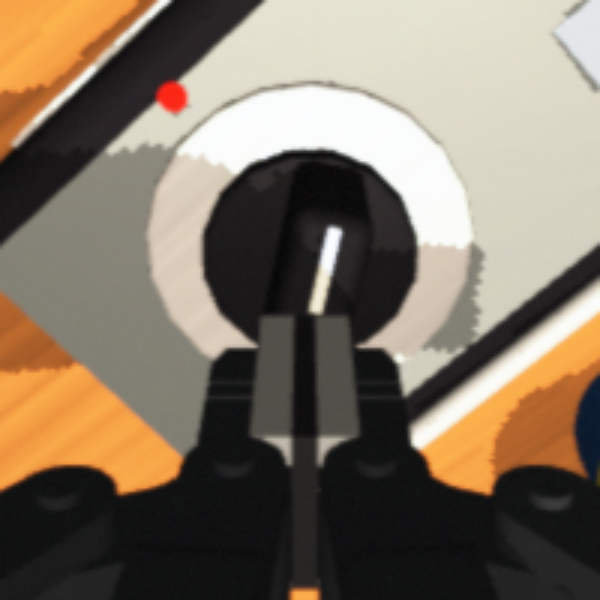

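```bash
python3 - <<'E'
from plan import *
W=np.load('/tmp/W.npy')
for c in(311,321,332):
    print(c,[(v,*W[v,c].round(3)) for v in range(262,345,8)])
print(r.camera_model('wrist'))
E
```

```text
311 [(262, np.float64(0.524), np.float64(0.332), np.float64(0.135)), (270, np.float64(0.527), np.float64(0.33), np.float64(0.139)), (278, np.float64(0.526), np.float64(0.331), np.float64(0.155)), (286, np.float64(0.52), np.float64(0.337), np.float64(0.181)), (294, np.float64(0.52), np.float64(0.337), np.float64(0.188)), (302, np.float64(0.52), np.float64(0.337), np.float64(0.197)), (310, np.float64(0.52), np.float64(0.338), np.float64(0.203)), (318, np.float64(0.52), np.float64(0.337), np.float64(0.208)), (326, np.float64(0.52), np.float64(0.337), np.float64(0.214)), (334, np.float64(0.519), np.float64(0.339), np.float64(0.221)), (342, np.float64(0.52), np.float64(0.338), np.float64(0.225))]
321 [(262, np.float64(0.519), np.float64(0.343), np.float64(0.164)), (270, np.float64(0.522), np.float64(0.341), np.float64(0.164)), (278, np.float64(0.526), np.float64(0.338), np.float64(0.163)), (286, np.float64(0.522), np.float64(0.341), np.float64(0.182)), (294, np.float64(0.523), np.float64(0.34), np.float64(0.188)), (302, np.float64(0.523), np.float64(0.34), np.float64(0.196)), (310, np.flo
[... 834 characters left out ...]
float64(0.526), np.float64(0.343), np.float64(0.213)), (334, np.float64(0.524), np.float64(0.344), np.float64(0.22)), (342, np.float64(0.524), np.float64(0.344), np.float64(0.225))]
{'mtx': array([[334.20505788,   0.        , 321.07829125],
       [  0.        , 334.20505788, 238.35584427],
       [  0.        ,   0.        ,   1.        ]]), 'T_tool_cam': array([[ 4.46346358e-04, -9.53834922e-01, -3.00331054e-01,
         7.66222932e-02],
       [ 9.99999863e-01,  3.43141247e-04,  3.96383224e-04,
         1.71574014e-06],
       [-2.75028189e-04, -3.00331189e-01,  9.53834944e-01,
        -1.75244676e-01],
       [ 0.00000000e+00,  0.00000000e+00,  0.00000000e+00,
         1.00000000e+00]])}
```

The wrist depth shows the fingertips at z ≈ 0.178, above the bar top at 0.164. The real tips are therefore about 35 mm short of the reported TCP, and the fingers shut above the bar. I open, turn back, and descend further in steps while watching the force.

play_rows(
  deltas=[
    [30,[0,0,0],[0,0,0.11]],
    [50,[0,0,0],[0,0,0.22]],
    [50,[0,0,0],[0,0,0.22]],
    [50,[0,0,6],[0,0,0.22]],
    [50,[0,0,12],[0,0,0.22]],
    [50,[0,0,15],[0,0,0.22]],
    [50,[0,0,15],[0,0,0.22]],
  ],
)

```text
clock: 19.77
tcp_pos: [0.5309, 0.3335, 0.1279]
orientation: [1.356, 2.832, 0.001]
contact_force: [-0.7, -0.1, -0.6]
grip_width: 0.05
```

play_rows(
  deltas=[
    [50,[0,0,4],[0,0,0]],
    [50,[0,0,8],[0,0,0]],
    [50,[0,0,12],[0,0,0]],
    [50,[0,0,13],[0,0,0]],
    [50,[0,0,13],[0,0,0]],
  ],
)

```text
clock: 20.4
tcp_pos: [0.5309, 0.3335, 0.1148]
orientation: [1.356, 2.832, 0.001]
contact_force: [0.5, -0.2, 0.5]
grip_width: 0.0498
```

play_rows(
  deltas=[
    [30,[0,0,0],[0,0,0]],
    [20,[0,0,0],[0,0,0]],
    [10,[0,0,0],[0,0,0]],
    [0,[0,0,0],[0,0,0]],
    [0,[0,0,0],[0,0,0]],
    [0,[0,0,0],[0,0,0]],
  ],
  squeeze=50,
)

```text
clock: 21.15
tcp_pos: [0.5317, 0.334, 0.1153]
orientation: [1.356, 2.831, 0.003]
contact_force: [5.0, 2.8, 0.2]
grip_width: 0.0124
```

Now the bar is held (12.4 mm). I turn anticlockwise.

play_rows(
  deltas=[
    [0,[0,0,0],[0,0,-0.12]],
    [0,[0,0,0],[0,0,-0.24]],
    [0,[0,0,0],[0,0,-0.36]],
    [0,[0,0,0],[0,0,-0.48]],
    [0,[0,0,0],[0,0,-0.6]],
    [0,[0,0,0],[0,0,-0.72]],
    [0,[0,0,0],[0,0,-0.84]],
    [0,[0,0,0],[0,0,-0.9]],
  ],
  squeeze=70,
)

```text
clock: 22.15
tcp_pos: [0.5323, 0.335, 0.1154]
orientation: [-0.015, 3.138, 0.005]
contact_force: [5.2, 5.3, -2.7]
grip_width: 0.0119
```

```bash
python3 -c "
from plan import *
o=obs();print(o['moment'],np.degrees(2*np.arctan2(o['orientation'][1],o['orientation'][0])))"
```

```text
t 22.15 q [-0.006  0.672 -0.946  1.704  0.609  1.083  0.435] p [0.5323 0.335  0.1154] rv [-0.015  3.138  0.005] F [ 5.2  5.3 -2.7] w 0.0119
[ 1.02647949 -0.98615766  0.01491725] 180.5383221020827
```

play_rows(
  deltas=[
    [0,[0,0,0],[0,0,-0.04]],
    [0,[0,0,0],[0,0,-0.08]],
    [0,[0,0,0],[0,0,-0.12]],
    [0,[0,0,0],[0,0,-0.12]],
  ],
)

```text
clock: 22.65
tcp_pos: [0.5323, 0.3352, 0.1154]
orientation: [-0.2, 3.132, 0.006]
contact_force: [1.6, 4.6, -0.9]
grip_width: 0.0122
```

```bash
python3 -c "
from plan import *
o=obs();print(o['moment'],np.degrees(2*np.arctan2(o['orientation'][1],o['orientation'][0])))"
```

```text
t 22.65 q [ 0.009  0.684 -0.971  1.703  0.627  1.093  0.54 ] p [0.5323 0.3352 0.1154] rv [-0.2    3.132  0.006] F [ 1.6  4.6 -0.9] w 0.0122
[ 0.76498401 -0.56360575 -1.64621197] 187.2978661210381
```

The moment about z rose to −1.65 N m, which means the stop. I release and lift.

play_rows(
  deltas=[
    [25,[0,0,0],[0,0,0]],
    [45,[0,0,0],[0,0,0]],
    [45,[0,0,0],[0,0,0]],
    [45,[0,0,-30],[0,0,0]],
    [45,[0,0,-80],[0,0,0]],
    [45,[0,0,-130],[0,0,0]],
    [45,[0,0,-150],[0,0,0]],
    [45,[0,0,-150],[0,0,0]],
  ],
)

```text
clock: 23.65
tcp_pos: [0.5321, 0.3348, 0.2663]
orientation: [-0.2, 3.13, 0.006]
contact_force: [0.6, -0.4, 0.2]
grip_width: 0.0451
```

```bash
python3 - <<'E'
from plan import *
o=obs()
Tc=np.array(r.camera_model('wrist')['T_tool_cam']);K=np.array(r.camera_model('wrist')['mtx'])
a,d=grab('wrist');v,u=np.mgrid[:480,:640];C=np.stack([u,v,np.ones_like(u)],-1)@np.linalg.inv(K).T*d[...,None]
W=R.from_rotvec(o['orientation']).apply((C@Tc[:3,:3].T+Tc[:3,3]).reshape(-1,3)).reshape(480,640,3)+o['tcp_pos']
n=(np.hypot(W[...,0]-.531,W[...,1]-.334)<.03)&(d>0)
q=W[n&(W[...,2]>.157)&(W[...,2]<.172)];print('bar',len(q),cv2.minAreaRect(q[:,:2].astype(np.float32)))
red=(a[...,0]>180)&(a[...,1]<70)&(a[...,2]<70)&(np.hypot(W[...,0]-.531,W[...,1]-.334)<.07)&(W[...,2]<.13)
wh=n&(a.min(-1)>130)&(W[...,2]>.155)
rd=W[red].mean(0);print('red',red.sum(),rd,'white',wh.sum(),W[wh].mean(0));print('dot azimuth',np.degrees(np.arctan2(rd[1]-.334,rd[0]-.531)))
rt=W[(W[...,2]>.115)&(W[...,2]<.127)&(W[...,1]>.25)&(abs(W[...,0]-.53)<.08)];print('radio',cv2.minAreaRect(rt[:,:2].astype(np.float32)))
im,dd=grab('top');P=cloud('top',dd)
near=(abs(P[...,0]-.52)<.08)&(abs(P[...,1]-.012)<.08)&(P[...,2]>.1)&(P[...,2]<.16)
t=P[near];print('tin',len(t),t.mean(0))
z=cv2.resize(a[120:360,200:440],(480,480));save('end.png',np.hstack([z[:, :400],cv2.resize(im[60:420,80:500],(400,480))]))
E
```

```text
t 23.65 q [ 0.065  0.547 -1.064  1.546  0.488  1.331  0.647] p [0.5321 0.3348 0.2663] rv [-0.2    3.13   0.006] F [ 0.6 -0.4  0.2] w 0.0451
bar 745 ((0.5307453274726868, 0.33539271354675293), (0.04112838953733444, 0.0139855882152915), 3.860555648803711)
red 23 [0.48973621 0.33231695 0.12093139] white 203 [0.52306066 0.33392701 0.28745754]
dot azimuth -177.66433283969096
radio ((0.5322939157485962, 0.4605751037597656), (0.3789154589176178, 0.13860934972763062), 85.18099975585938)
tin 620 [0.5195671  0.00994555 0.12703979]
```

View pics/end.png

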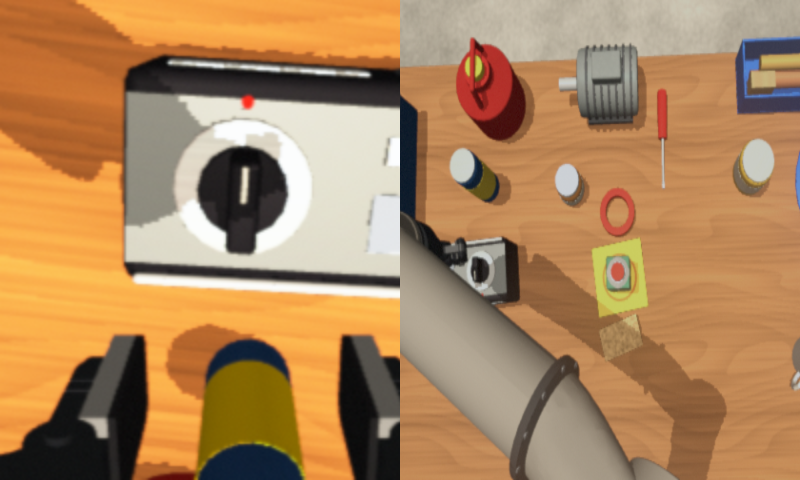

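```bash
python3 -c "
from h import *
obs();print(r.hand_in())"
```

```text
t 23.75 q [ 0.065  0.549 -1.062  1.549  0.488  1.331  0.647] p [0.5314 0.3336 0.2636] rv [-2.000e-01  3.133e+00  3.000e-03] F [ 0.3 -0.4 -1.2] w 0.0449
the job is handed in; nothing more can be done
None
```

I turned the tin upside down, stood it upright on the mat, turned the knob to its stop, and handed in at about 23.8 s of the 72 s. No verdict was reported.

- **Stirring:** The tin was held cap down, about 10° off vertical, for roughly 1.5 s.
- **Placing:** I lowered the tin onto the mat until the force showed contact, then let go. In the last top view it stands upright at about (0.520, 0.010), within about 3 mm of the mat centre I measured, and it did not move while I worked the knob.
- **Knob:** The grip met a firm reaction of about 1.65 N m at the end of the turn. The bar then measured 183.9°, against about 182–183.5° for the red dot and the radio's own angle. The white line points at the dot.
- **Bystanders:** I saw no shift of the block, tape, jar, spray or paint can in the last views, but I did not measure them again.
- **Hand-in state:** The gripper was clear above the radio, with no significant force on it.

**What disagreed:** My first grip on the knob closed to 0 mm on nothing. The wrist depth put the fingertips about 35 mm behind the reported tool point, so I went 28 mm lower and the second grip held. For the same reason, the tin was probably gripped nearer one side than I planned, but I saw no slip.

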